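Cull the short sight cell and hold a good one in the light gauge

ROBOT

A 6-joint arm with a two-finger parallel gripper is mounted at the origin on the work surface; the furniture and walls round the work are solid. World frame = base frame: x ahead of the robot, y to its left, z up, the work surface at z = 0. Lengths are in mm, angles in rad, forces in N, time in s.
With the tool pointing down it reaches from about 350 to 875 mm from the base axis. Payload 4.2 kg.
Tool frame: the origin (TCP) lies at the very end of the fingers, on their centre line; the grasp point (between the pads) lies 19 mm behind it; z points along the fingers, y is the line along which they close (so a half turn about z gives the same grasp; the last joint's range is limited). The gripper opens to 85 mm and grips with 20 to 120 N. Pads are 22 mm wide; open, the fingers measure 114 mm over their backs; the gripper's body (76 mm by 85 mm) begins 54 mm behind the grasp point. The pads swing forward as they close: fully open they stand 13 mm farther back than shut.
Start: joints at [1.549, 0.385, 0.008, 0, -1.194, -0.259], TCP at [173.171, 600.509, 231.312] pointing down, gripper open.
Joint ranges: [-3.14, 3.14], [-1.21, 2.06], [-1.07, 1.41], [-3.16, 2.05], [-2.99, -0.16], [-3.1, 3.1]. Speed limits (rad/s): [2.79, 2.79, 3.14, 3.14, 3.14, 3.14].

INTERFACE

Orientations are given as a unit quaternion [x, y, z, w].
In Python, from bench import arm gives the robot as it stands. The module is installed in compiled form; this text tells all that it offers.
- The arm moves only by the tool drive_tool, never from a script. Its argument "targets" is a list of rows, each a list of 5 numbers: the closure, from -1 (fully open) to 1 (shut), then the shift along the tool's x, y, z in mm, then the turn about the tool's z in degrees. In form: [[grip, tx, ty, tz, roll], ...]. A call has 1 to 12 rows; each row is the pose to reach, as a shift and turn from the pose commanded when the call began, along the tool's axes at that moment; what a row does not reach only later rows make up. A row lasts 1/10 s, in which the tool goes at most 50 mm and 8.59 degrees, less where a joint would pass 70% of its speed; a pose out of reach is approached as far as the arm can. A call with a gripper value outside its range is refused whole. The fingers move at their own pace and stop on an object; the grip force is fixed at half the most. Time passes only in rows, so rows that repeat a pose let the fingers close. It gives the time, the measured TCP pose, the force, the opening and the grip force at its end, in the units of the state.
- arm.read_state(): the state, without advancing time (a new reading comes with each control period).
- arm.get_image(name): name is "side" or "top" or "wrist"; returns the picture (480x640x3 uint8, blue, green, red); there is no depth.
- arm.camera_params(name): a dict with "fov_y" (degrees; the focal length in pixels is half the picture's height over the tangent of half this angle, whatever the lens; pixels are square), "cx", "cy" (the principal point, pixels), "rvec" (rotation vector, rad) and "tvec" (3), from world to camera coordinates, as OpenCV has them; the wrist camera has in their place "tool_from_camera" (4x4, takes a point from camera to tool coordinates, whose origin is the TCP and whose axes are the flange's). Camera axes: x right, y down, z forward; pixel columns grow to the right and rows downward; lengths in mm; the calibration is good to about 2 mm. A picture is of the moment at which its call begins: read the wrist's pose just before it. camera_params takes no time and is no camera call.
- arm.job_done(): hands the job in; it is judged then, once.
The state is a dict: "clock": time; "joints": joint angles; "joint_vel": joint speeds; "joint_efforts": joint torques, N m; "position": TCP position; "ee_rot": TCP orientation; "contact_force": force on the tool from outside, world axes, zero at the start; "wrist_torque": the same for the moment, N m; "gripper_width": finger opening in mm; "grasp_force": force on a finger pad.
Only numpy, scipy, OpenCV 4.12 (cv2) and the standard library are available. Lean on these libraries where they do the work, as an engineer would, in place of code of your own. Each camera call takes 0.05 s, during which the arm holds its last target. There are 200 camera calls.

TASK

One of the three sight cells on the black board is too short: stand it upright in the shallow reject tray and let go of it. Then take either full-height cell and hold it still and upright in the middle of the light gauge, with the beam passing squarely through the centre of its clear windows, and finish while still holding it there. Touch the cells with the fingers on their frosted faces only, never on the clear glass; do not topple a cell, do not touch the gauge with anything, and leave the other full-height cell and the loose parts lying around where they are.

Things in the scene. Friction and masses are not known exactly. Their poses are not given: they have to be found in the camera images.
- cell_1_mid (a point): Full-height sight cell: upright glass block, 70 mm tall, 26 mm along its x, 34 mm along its y. Faces square to x: clear windows, 28 mm broad, light passes along x. Faces square to y: frosted whitish plates, 24 mm broad, 3 mm thick, full height. Small grey plate on top. Point: its centre, half-way up; z up. About 0.12 kg. On the board, in any of three places 70 mm apart.
- cell_1_glass: The clear glass core of that full-height cell (origin at the centre of its underside, axes as the cell's): not to be touched.
- cell_2_mid (a point): Second full-height sight cell: upright glass block, 70 mm tall, 26 mm along its x, 34 mm along its y. Faces square to x: clear windows, 28 mm broad, light passes along x. Faces square to y: frosted whitish plates, 24 mm broad, 3 mm thick, full height. Small grey plate on top. Point: its centre, half-way up; z up. About 0.12 kg. On the board, in any of three places 70 mm apart.
- cell_2_glass: The clear glass core of the second full-height cell (origin at the centre of its underside): not to be touched.
- short_cell_mid (a point): The short sight cell: upright glass block, 50 mm tall, 26 mm along its x, 34 mm along its y. Faces square to x: clear windows, 28 mm broad, light passes along x. Faces square to y: frosted whitish plates, 24 mm broad, 3 mm thick, full height. Small grey plate on top. Point: its centre, half-way up; z up. About 0.12 kg. On the board, in any of three places 70 mm apart.
- short_cell_glass: The clear glass core of the short cell (origin at the centre of its underside): not to be touched.
- reject_tray: Shallow square open grey tray fixed to the bench, 110 x 110 mm outside, 14 mm high, walls and floor 4 mm thick. Origin at the centre of its underside, so the inner floor is 4 mm above it; x and y lie along its sides.
- beam_mid (a point): The middle of the light gauge's beam, half-way between its two lenses and 55 mm above the bench; its x lies along the beam, z up. The lens faces are 80 mm apart (40 mm either side along x); the lens barrels are 26 mm across.
- gauge: Light gauge, a grey fork fixed to the bench: base plate 170 mm (its x, along the beam) x 70 mm, 10 mm thick; at each end a head 46 mm broad (y), from 49 to 79 mm off the middle along x, top 74 mm above the bench, with a lens barrel pointing inward. Open along y and above. Origin at the centre of its underside.
- board: Flat black board fixed to the bench on which the three cells stand, 205 x 75 mm, 10 mm thick, long side along its x. Origin at the centre of its underside.
- bearing: Loose ball bearing lying flat, 52 mm across, 12 mm high; leave alone. Origin at the centre of its underside.
- clamp_ring: Loose black ring lying flat, 68 mm across, 16 mm high; leave alone. Origin at the centre of its underside.
- gear: Loose small gear lying flat, 34 mm across, 14 mm high; leave alone. Origin at the centre of its underside.
Mind the look-alikes: they are no part of the job. Leave any brown or green look-alike of the part that bears cell_2_mid alone.

How it is judged:
By the outcome, as a careful person would: the job done as asked, in the order asked, and still so for the second after the job is handed in, while the arm keeps its last pose, push and grip.
It also fails if it takes over 56 s, if anything falls off the work surface, if the arm or the gripper's body presses on something with over 40 N, if the wrist force passes 120 N, or if a joint passes its speed limit or range.

## Working session

There is one attempt and no reset: what is moved stays moved. The work goes in short steps, Python scripts to look and compute and a tool call to move; the robot and the scene stay as the last step left them, time stands still between calls to the robot, and variables do not carry over. Pictures are saved under pics/ and viewed, at most 10 in all, crops included, and the job is handed in when it is done.

Besides the shell and the picture viewer there is one more tool, called in YAML: its name, and indented under it one key for each argument. drive_tool: Moves the arm, as the interface text tells. Its arguments: {"type":"object","properties":{"targets":{"type":"array","items":{"type":"array","items":{"type":"number"}}}},"required":["targets"]}

```bash
mkdir -p pics; python3 - <<'E'
from bench import arm
import cv2
s=arm.read_state();print(s)
for n in("top","side","wrist"):
    print(n,arm.camera_params(n)); cv2.imwrite(f"pics/{n}0.png",arm.get_image(n))
E
```

```text
{'clock': 0.0, 'joints': array([ 1.54857234e+00,  3.85541799e-01,  6.61188777e-03, -4.91584592e-04,
       -1.19397323e+00, -2.58604217e-01]), 'joint_vel': array([-0.00052684,  0.00236293, -0.00154891,  0.00041404, -0.00213284,
        0.00166624]), 'joint_efforts': array([-2.20485908e-04, -3.92290306e+01,  1.88400882e+01,  4.18616518e+00,
       -4.55741669e-03, -2.01201338e-06]), 'position': array([173.03907488, 599.96153022, 230.22612334]), 'ee_rot': array([ 9.90144855e-01, -1.40042864e-01, -1.02645171e-04,  1.07299713e-03]), 'contact_force': array([0.12445357, 0.33523745, 0.08319592]), 'wrist_torque': array([-0.01406411,  0.00483395,  0.01830059]), 'grasp_force': 0.0, 'gripper_width': 85.33429747691997}
top {'fov_y': 46.7307195040349, 'cx': 319.37177030144056, 'cy': 245.06493177425367, 'rvec': array([ 2.16674373, -2.16219089,  0.1072835 ]), 'tvec': array([  75.46352861,  551.78719371, 1204.58486467])}
side {'fov_y': 48.16007345472225, 'cx': 330.4891628925467, 'cy': 246.74536609503514, 'rvec': array([ 0.07122146,  2.83784208, -1.30687912]), 'tvec': array([ 533.55248633,   -7.68549679, 1223.26337891])}
wrist {'fov_y': 64.07666234356638, 'cx': 318.38658272261415, 'cy': 232.41297549965395, 'tool_from_camera': array([[ 2.98503651e-04, -9.62364713e-01, -2.71761054e-01,
         6.75447337e+01],
       [ 9.99998998e-01,  6.63277113e-04, -1.25040410e-03,
        -6.76555098e-01],
       [ 1.38359767e-03, -2.71760409e-01,  9.62363947e-01,
        -1.43198347e+02],
       [ 0.00000000e+00,  0.00000000e+00,  0.00000000e+00,
         1.00000000e+00]])}
```

View pics/top0.png

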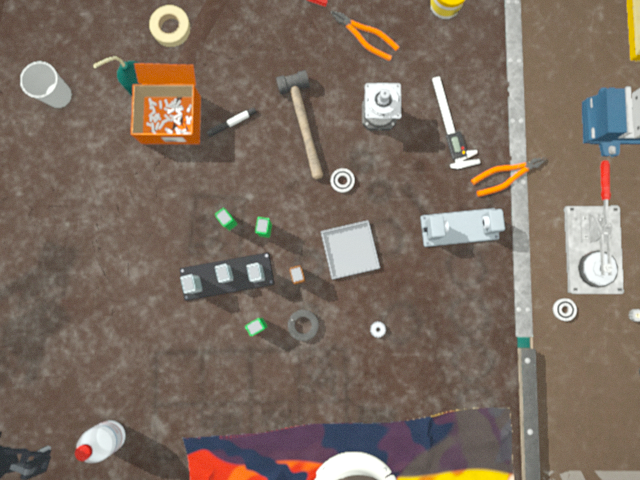

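View pics/side0.png

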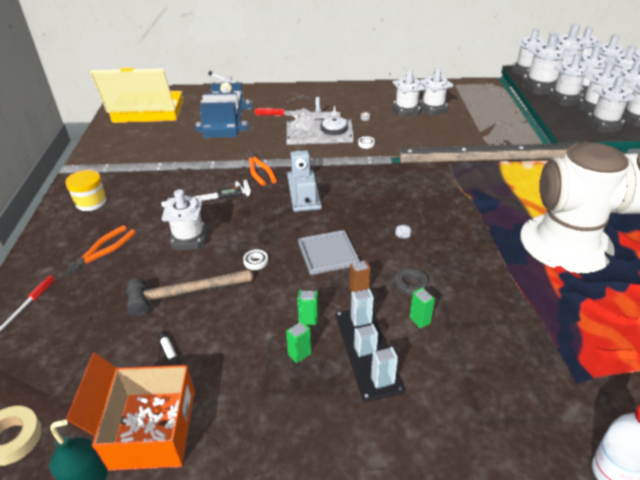

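The top view shows the board at about (226,276), the tray at (351,250) and the gauge at (462,227). In the side view the middle cell looks shortest. I'll enlarge the crops.

```bash
python3 - <<'E'
import cv2,numpy as np
t=cv2.imread("pics/top0.png");s=cv2.imread("pics/side0.png")
a=cv2.resize(t[240:315,165:290],None,fx=6,fy=6,interpolation=cv2.INTER_CUBIC)
cv2.imwrite("pics/c1.png",a)
b=cv2.resize(t[195:290,310:510],None,fx=4,fy=4,interpolation=cv2.INTER_CUBIC)
cv2.imwrite("pics/c2.png",b)
E
```

```text
(no output)
```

View pics/c1.png

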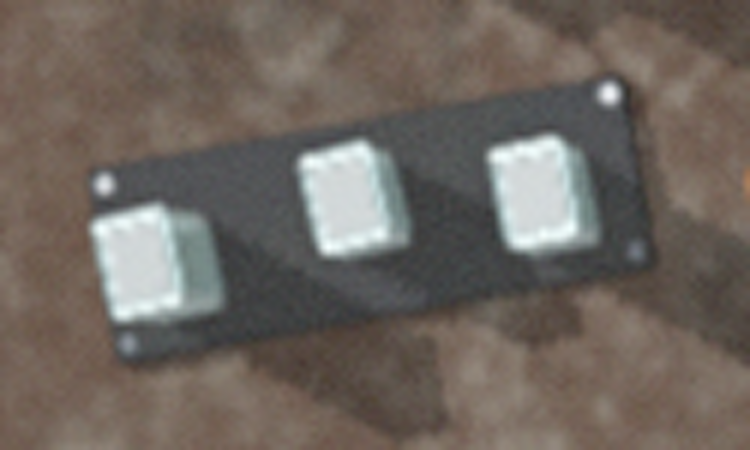

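View pics/c2.png

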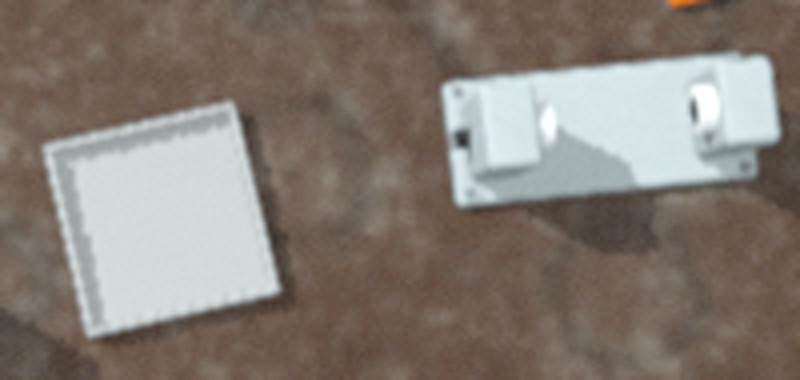

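Crop c1 shows the cell tops centred near (140,264), (346,199) and (534,194). The middle one shows the least side, so it is the short one. Crop c2 shows the tray rim and the gauge's base and head tops.

```bash
cat > h.py <<'E'
import numpy as np,cv2
from scipy.spatial.transform import Rotation as R
from bench import arm
def K(p):
    f=240/np.tan(np.radians(p["fov_y"]/2)); return f,p["cx"],p["cy"]
def cam(n,s=None):
    p=arm.camera_params(n)
    if n=="wrist":
        T=p["tool_from_camera"];Rw=R.from_quat(s["ee_rot"]).as_matrix()
        return K(p),Rw@T[:3,:3],Rw@T[:3,3]+s["position"]
    Rc=R.from_rotvec(p["rvec"]).as_matrix();return K(p),Rc.T,-Rc.T@p["tvec"]
def hit(n,uv,z,s=None):
    (f,cx,cy),Rm,o=cam(n,s);uv=np.atleast_2d(np.array(uv,float))
    d=np.c_[(uv[:,0]-cx)/f,(uv[:,1]-cy)/f,np.ones(len(uv))]@Rm.T
    return o+d*((z-o[2])/d[:,2])[:,None]
def proj(n,P,s=None):
    (f,cx,cy),Rm,o=cam(n,s);q=(np.atleast_2d(P)-o)@Rm
    return np.c_[f*q[:,0]/q[:,2]+cx,f*q[:,1]/q[:,2]+cy]
def quad(n,uv,z,s=None):
    q=hit(n,uv,z,s)[:,:2];e=np.roll(q,-1,0)-q
    a=(e[0]-e[2]);b=(e[1]-e[3])
    print("c",q.mean(0).round(1),"sides",np.linalg.norm(e,axis=1).round(1),"ang1 %.1f ang2 %.1f"%(np.degrees(np.arctan2(a[1],a[0])),np.degrees(np.arctan2(b[1],b[0]))))
    return q.mean(0)
E
python3 - <<'E'
from h import *
c1=lambda L:np.array(L)/6+[165,240]-.4
c2=lambda L:np.array(L)/4+[310,195]-.4
quad("top",c1([(92,170),(620,76),(655,265),(122,362)]),10)
for L,z in(([(92,218),(162,204),(186,310),(118,322)],80),([(300,157),(367,140),(392,243),(325,257)],60),([(488,150),(555,135),(582,240),(512,252)],80)): quad("top",c1(L),z)
quad("top",c2([(43,146),(235,102),(281,292),(90,337)]),14)
quad("top",c2([(443,82),(740,53),(756,177),(460,208)]),10)
quad("top",c2([(470,85),(532,80),(540,166),(480,174)]),74)
quad("top",c2([(715,62),(770,57),(780,140),(722,148)]),74)
s=arm.read_state();print(R.from_quat(s["ee_rot"]).as_matrix().round(3))
E
```

```text
c [483.6 284.7] sides [200.9  72.2 201.7  72.8] ang1 -79.7 ang2 -169.2
c [464.  354.5] sides [25.1 38.5 24.2 38. ] ang1 -79.2 ang2 -165.1
c [487.9 285.7] sides [24.8 38.3 24.5 37.2] ang1 -76.8 ang2 -165.0
c [488.7 215.5] sides [24.2 38.4 25.  37.1] ang1 -78.7 ang2 -165.3
c [543.8   7.6] sides [111.2 110.2 109.8 110.7] ang1 -76.8 ang2 -166.5
c [ 595.2 -240. ] sides [169.3  71.1 167.9  72.2] ang1 -84.1 ang2 -173.9
c [ 588.2 -173.7] sides [33.4 46.7 32.4 48.4] ang1 -83.8 ang2 -175.3
c [ 601.6 -303.2] sides [29.7 45.2 31.4 46.7] ang1 -83.3 ang2 -176.1
[[ 0.961 -0.277 -0.   ]
 [-0.277 -0.961 -0.002]
 [ 0.     0.002 -1.   ]]
```

View pics/wrist0.png

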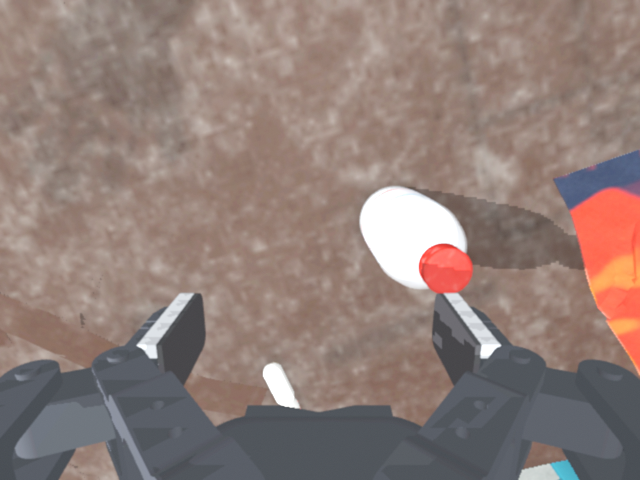

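drive_tool:
  targets:
    - [-1,390,214,20,60]
    - [-1,390,214,20,60]
    - [-1,390,214,20,60]
    - [-1,390,214,20,60]
    - [-1,390,214,20,60]
    - [-1,390,214,20,60]
    - [-1,390,214,20,60]
    - [-1,390,214,20,60]
    - [-1,390,214,20,60]
    - [-1,390,214,20,60]
    - [-1,390,214,20,60]
    - [-1,390,214,20,60]

```text
clock: 1.35
position: [488.1, 287.2, 211.2]
ee_rot: [0.788, -0.616, -0.0, 0.0]
contact_force: [-0.2, 0.1, 0.1]
gripper_width: 85.5
grasp_force: 0.0
```

```bash
cat > look.py <<'E'
import sys,pickle
from h import *
s=arm.read_state();im=arm.get_image("wrist");cv2.imwrite(f"pics/{sys.argv[1]}.png",im);pickle.dump(s,open(sys.argv[1]+".pkl","wb"))
Rm=R.from_quat(s["ee_rot"]).as_matrix()
print(s["clock"],s["position"].round(1),"ty ang %.1f"%np.degrees(np.arctan2(Rm[1,1],Rm[0,1])),Rm[:,2].round(4),s["joints"].round(2),s["joint_vel"].round(3))
E
python3 look.py w1
```

```text
1.35 [488.1 287.2 211.2] ty ang -166.1 [-3.e-04 -1.e-04 -1.e+00] [ 0.82  0.3  -0.17 -0.   -1.1  -0.57] [ 0.02  -0.006  0.002  0.002  0.     0.001]
```

View pics/w1.png

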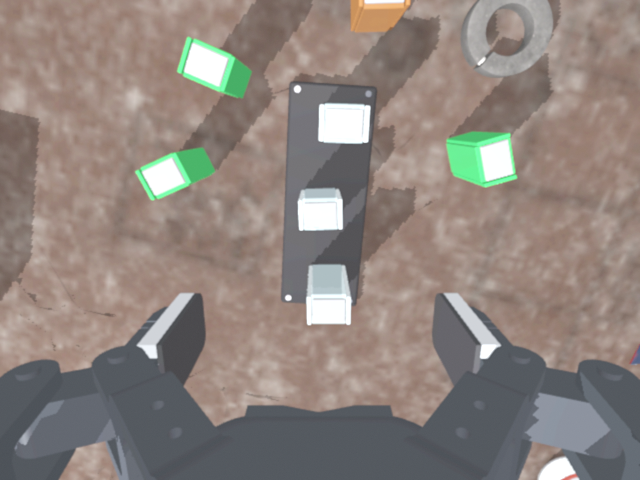

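The wrist view shows the short cell's top at about (321,215), and full-height cells at (344,123) and (329,310). The fingers are clear at the bottom. I'll get exact tops with code.

```bash
cat > tops.py <<'E'
import sys,pickle
from h import *
n=sys.argv[1];s=pickle.load(open(n+".pkl","rb"));im=cv2.imread(f"pics/{n}.png")
def tops(im,s,zs,box,th=205):
    g=im.min(2);m=np.zeros_like(g);x0,y0,x1,y1=box;m[y0:y1,x0:x1]=(g[y0:y1,x0:x1]>th)*255
    m=cv2.morphologyEx(m,cv2.MORPH_CLOSE,np.ones((3,3)))
    for c in cv2.findContours(m,cv2.RETR_EXTERNAL,cv2.CHAIN_APPROX_NONE)[0]:
        if cv2.contourArea(c)<150: continue
        r=cv2.minAreaRect(c);b=cv2.boxPoints(r);print(np.round(r[0]),np.round(r[1],1),round(r[2],1))
        for z in zs: print(" z",z,end=" ");quad("wrist",b,z,s)
for a in sys.argv[2:]:
    v=list(map(int,a.split(",")));tops(im,s,[v[0]],v[1:5],*v[5:])
E
for t in 190 215 235; do python3 tops.py w1 60,285,180,360,235,$t 80,300,90,385,150,$t 80,290,265,370,335,$t; done
```

```text
[320. 210.] [39.3 44.5] 88.3
 z 60 c [486.7 284.7] sides [34.5 31.5 35.5 31.5] ang1 -164.3 ang2 105.7
[344. 123.] [38. 51.] 90.0
 z 80 c [487.1 217. ] sides [34.6 25.2 35.6 25.1] ang1 -166.0 ang2 105.0
[328. 295.] [58. 45.] 90.0
 z 80 c [465.  344.7] sides [34.3 49.3 35.9 49.3] ang1 -166.1 ang2 104.4
[320. 213.] [31.9 43.8] 87.4
 z 60 c [486.3 287. ] sides [34.  25.7 34.8 25.7] ang1 -163.4 ang2 106.6
[344. 123.] [38. 50.] 90.0
 z 80 c [486.7 216.9] sides [34.  25.2 34.9 25.1] ang1 -166.0 ang2 105.0
[328. 308.] [43. 31.] -0.0
 z 80 c [462.2 355.6] sides [26.9 33.5 26.9 34.3] ang1 -75.6 ang2 -166.1
[320. 214.] [30.4 43.4] 88.2
 z 60 c [486.3 287.4] sides [33.8 24.5 34.5 24.5] ang1 -164.2 ang2 105.8
[344. 123.] [50.1 37.4] 1.8
 z 80 c [487.  217.1] sides [24.7 34.1 24.8 35. ] ang1 -76.9 ang2 -167.8
[328. 309.] [30. 43.] 90.0
 z 80 c [462.1 356. ] sides [33.5 26.  34.3 26. ] ang1 -166.1 ang2 104.4
```

drive_tool:
  targets:
    - [-1,0,1.8,0,-1.5]
    - [-1,0,1.8,40,-1.5]
    - [-1,0,1.8,80,-1.5]
    - [-1,0,1.8,120,-1.5]
    - [-1,0,1.8,150,-1.5]
    - [-1,0,1.8,170,-1.5]
    - [-1,0,1.8,180,-1.5]
    - [-1,0,1.8,186,-1.5]
    - [-1,0,1.8,186,-1.5]
    - [-1,0,1.8,186,-1.5]

```text
clock: 2.4
position: [487.4, 287.2, 26.4]
ee_rot: [0.796, -0.606, 0.0, -0.001]
contact_force: [-0.3, -0.0, 0.5]
gripper_width: 85.0
grasp_force: 0.0
```

drive_tool:
  targets:
    - [-0.2,0,0,0,0]
    - [0,0,0,0,0]
    - [0.1,0,0,0,0]
    - [0.2,0,0,0,0]
    - [0.4,0,0,0,0]
    - [0.6,0,0,0,0]
    - [0.6,0,0,0,0]
    - [0.6,0,0,0,0]

```text
clock: 3.2
position: [487.1, 286.5, 25.8]
ee_rot: [0.796, -0.606, 0.0, -0.0]
contact_force: [-0.8, -0.4, 5.7]
gripper_width: 33.1
grasp_force: 60.1
```

drive_tool:
  targets:
    - [0.6,0,0,-10,0]
    - [0.6,0,0,-30,0]
    - [0.6,0,0,-60,0]
    - [0.6,0,0,-90,0]
    - [0.6,20,1,-110,0]
    - [0.6,60,4,-110,0]
    - [0.6,105,7,-110,0]
    - [0.6,150,10,-110,0]
    - [0.6,195,13,-110,0]
    - [0.6,235,16,-110,0]
    - [0.6,265,18,-110,0]
    - [0.6,284,19.5,-110,0]

```text
clock: 4.4
position: [543.1, 5.1, 135.1]
ee_rot: [0.795, -0.607, -0.0, 0.0]
contact_force: [0.7, 0.2, -0.7]
gripper_width: 33.0
grasp_force: 59.8
```

drive_tool:
  targets:
    - [0.6,0,0,10,0]
    - [0.6,0,0,30,0]
    - [0.6,0,0,60,0]
    - [0.6,0,0,80,0]
    - [0.6,0,0,95,0]
    - [0.6,0,0,100,0]
    - [0.6,0,0,100,0]
    - [0.6,0,0,100,0]

```text
clock: 5.2
position: [544.0, 7.9, 35.8]
ee_rot: [0.796, -0.606, 0.0, -0.0]
contact_force: [-0.5, 0.3, -1.5]
gripper_width: 33.1
grasp_force: 59.8
```

```bash
python3 look.py w2; python3 -c "
from h import *
cv2.imwrite('pics/s2.png',cv2.resize(arm.get_image('side')[180:300,240:440],None,fx=4,fy=4,interpolation=2))"
```

```text
5.2 [544.    7.9  35.8] ty ang -164.6 [ 1.e-03  2.e-04 -1.e+00] [ 0.31  0.47 -0.43  0.   -0.67 -0.04] [-0.002 -0.013  0.006  0.001  0.001  0.002]
```

View pics/s2.png

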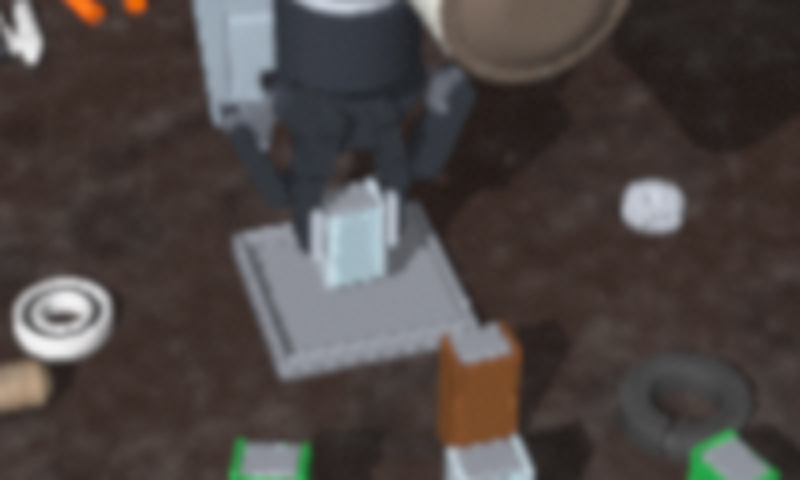

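The short cell is held upright at (355,235) in the crop, hovering over the tray. I'll lower it.

drive_tool:
  targets:
    - [0.6,0,0,6,0]
    - [0.6,0,0,11,0]
    - [0.6,0,0,14,0]
    - [0.6,0,0,15,0]
    - [0.6,0,0,15.5,0]
    - [0.6,0,0,16,0]
    - [0.6,0,0,16,0]

```text
clock: 6.0
position: [543.2, 7.3, 19.8]
ee_rot: [0.796, -0.606, -0.0, 0.0]
contact_force: [-3.1, -0.7, 4.3]
gripper_width: 33.3
grasp_force: 60.3
```

drive_tool:
  targets:
    - [0.1,0,0,0,0]
    - [0,0,0,0,0]
    - [-0.1,0,0,0,0]
    - [-0.2,0,0,0,0]
    - [-0.3,0,0,0,0]
    - [-0.3,0,0,0,0]
    - [-0.3,0,0,-5,0]
    - [-0.3,0,0,-20,0]
    - [-0.3,0,0,-50,0]
    - [-0.5,0,0,-90,0]
    - [-1,0,0,-130,0]
    - [-1,0,0,-170,0]

```text
clock: 7.2
position: [543.2, 7.3, 191.4]
ee_rot: [0.796, -0.606, 0.0, -0.0]
contact_force: [0.4, 0.5, -0.3]
gripper_width: 85.5
grasp_force: 0.0
```

drive_tool:
  targets:
    - [-1,0,0,-20,0]
    - [-1,0,0,-20,0]
    - [-1,0,0,-20,0]

```text
clock: 7.5
position: [543.1, 7.5, 209.5]
ee_rot: [0.795, -0.606, -0.0, -0.0]
contact_force: [0.3, 0.2, -0.4]
gripper_width: 85.1
grasp_force: 0.0
```

```bash
python3 look.py w3
```

```text
7.5 [543.1   7.5 209.5] ty ang -164.6 [ 4.e-04  7.e-04 -1.e+00] [ 0.31  0.26 -0.23 -0.   -1.08 -0.04] [-0.001  0.03  -0.029 -0.003  0.002 -0.002]
```

View pics/w3.png

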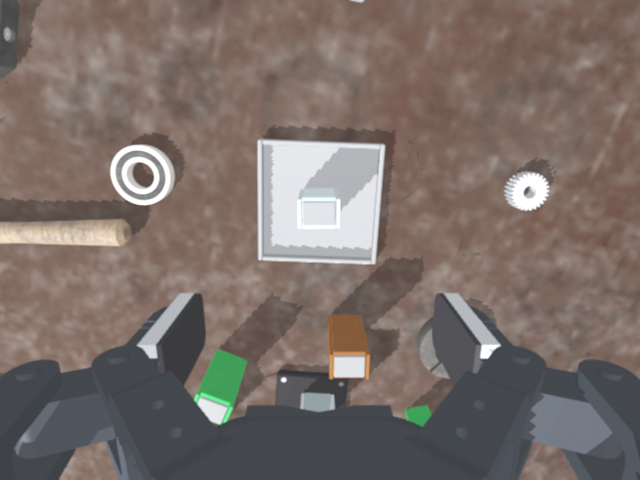

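The tray view shows the short cell upright near (319,212), well inside the tray. Next is a close look at the gauge.

drive_tool:
  targets:
    - [-1,45,3,0,5]
    - [-1,95,6,0,9.4]
    - [-1,145,9,0,9.4]
    - [-1,195,12,0,9.4]
    - [-1,235,14,0,9.4]
    - [-1,251,15.5,0,9.4]
    - [-1,251,15.5,0,9.4]
    - [-1,251,15.5,0,9.4]
    - [-1,251,15.5,0,9.4]

```text
clock: 8.45
position: [595.0, -237.4, 208.8]
ee_rot: [0.744, -0.669, -0.001, 0.0]
contact_force: [-0.0, 0.3, 0.7]
gripper_width: 85.6
grasp_force: 0.0
```

```bash
python3 look.py w4; for t in 205 225 ; do python3 tops.py w3 54,290,180,350,235,$t;done; python3 -c "
import cv2
i=cv2.imread('pics/w4.png')[60:400,180:460];cv2.imwrite('pics/w4c.png',cv2.resize(i,None,fx=1.75,fy=1.75,interpolation=2)); print(i.shape)"
```

```text
8.45 [ 595.  -237.4  208.8] ty ang -173.9 [-1.2e-03  4.0e-04 -1.0e+00] [-0.13  0.43  0.02 -0.   -1.16  0.23] [ 0.007 -0.012  0.005  0.004  0.001  0.001]
[320. 207.] [54. 59.] 90.0
 z 54 c [542.4   3.6] sides [46.  43.8 47.8 43.8] ang1 -164.6 ang2 105.5
[320. 207.] [54. 59.] 90.0
 z 54 c [542.4   3.6] sides [46.  43.8 47.8 43.8] ang1 -164.6 ang2 105.5
(340, 280, 3)
```

View pics/w4c.png

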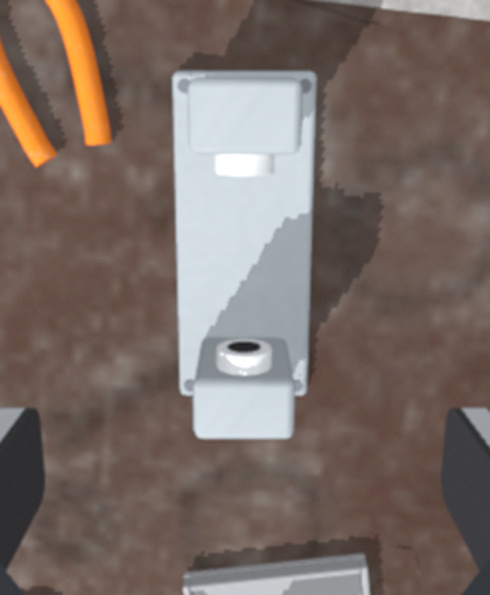

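The gauge crop shows the base corners at (173,72), (316,72), (307,397), (181,395). The head tops are at rows 80–152, cols 189–300 and rows 378–438, cols 194–293.

```bash
python3 - <<'E'
from h import *
import pickle
s=pickle.load(open("w4.pkl","rb"));c=lambda L:np.array(L)/1.75+[180,60]-.3
quad("wrist",c([(173,72),(316,72),(307,397),(181,395)]),10,s)
a=quad("wrist",c([(189,80),(300,80),(299,152),(189,152)]),74,s)
b=quad("wrist",c([(195,378),(293,378),(293,438),(195,438)]),74,s)
print("mid",(a+b)/2,"ang",np.degrees(np.arctan2(*(a-b)[::-1])),np.linalg.norm(a-b))
# barrels: z=68 top generatrix centre
a=hit("wrist",c([(244,163)]),66,s)[0];print("far barrel",a)
s=pickle.load(open("w3.pkl","rb"));print(hit("wrist",[(319,213.5)],54,s))
# edges of gauge in w4 with code: fit base left/right edges + rotation
im=cv2.imread("pics/w4.png");g=im.min(2).astype(int)
L=[];Rr=[]
for r in list(range(160,180,2)):
    row=cv2.GaussianBlur(im,(3,3),0)[r].astype(int).sum(1)
    d=np.diff(row);l=np.argmax(d[270:300])+270;L.append((l+.5,r))
    q=np.argmin(d[345:370])+345;Rr.append((q+.5,r))
L=hit("wrist",L,10,pickle.load(open("w4.pkl","rb")));Rr=hit("wrist",Rr,10,pickle.load(open("w4.pkl","rb")))
print(L.mean(0).round(1),Rr.mean(0).round(1),np.linalg.norm(L.mean(0)-Rr.mean(0)))
E
```

```text
c [ 593.2 -239.2] sides [ 69.  169.9  69.5 168.6] ang1 -174.4 ang2 96.1
c [ 600.3 -303. ] sides [43.7 27.7 44.5 27.7] ang1 -173.9 ang2 95.7
c [ 586.9 -177. ] sides [43.6 29.4 44.8 29.4] ang1 -173.9 ang2 96.1
mid [ 593.60841548 -240.0153883 ] ang -83.90215131310065 126.78391996300084
far barrel [ 598.40029641 -284.35770601   66.        ]
[[541.50383446   8.40465676  54.        ]]
[ 631.1 -262.7   10. ] [ 561.9 -270.1   10. ] 69.58808842291242
```

drive_tool:
  targets:
    - [-1,-45,6,0,-3]
    - [-1,-95,12,0,-6.9]
    - [-1,-145,18,0,-6.9]
    - [-1,-195,24,0,-6.9]
    - [-1,-245,31,0,-6.9]
    - [-1,-295,37,0,-6.9]
    - [-1,-345,43,0,-6.9]
    - [-1,-395,50,0,-6.9]
    - [-1,-435,55,0,-6.9]
    - [-1,-462.5,58.2,0,-6.9]
    - [-1,-462.5,58.2,0,-6.9]
    - [-1,-462.5,58.2,0,-6.9]

```text
clock: 9.7
position: [488.1, 216.2, 209.5]
ee_rot: [0.783, -0.622, -0.0, -0.0]
contact_force: [0.2, -0.0, 0.1]
gripper_width: 85.5
grasp_force: 0.0
```

drive_tool:
  targets:
    - [-1,0,0,0,0]
    - [-1,0,0,0,0]

```text
clock: 9.9
position: [489.0, 214.3, 209.4]
ee_rot: [0.782, -0.624, 0.0, -0.0]
contact_force: [0.1, -0.4, -0.2]
gripper_width: 85.3
grasp_force: 0.0
```

```bash
python3 look.py w5; for t in 200 215 230 240; do python3 tops.py w5 80,270,160,370,260,$t;done; python3 - <<'E'
from h import *
import pickle
print(proj("wrist",[[487,217,80]],pickle.load(open("w5.pkl","rb"))))
E
```

```text
9.9 [489.  214.3 209.4] ty ang -167.2 [ 0. -0. -1.] [ 0.72  0.25 -0.25  0.   -1.07 -0.49] [-0.005  0.002  0.002  0.001  0.    -0.   ]
[320. 216.] [47. 47.] 90.0
 z 80 c [488.  211.9] sides [33.7 35.3 34.9 35.3] ang1 -167.1 ang2 102.9
[320. 222.] [34. 47.] 90.0
 z 80 c [487.1 215.8] sides [34.  25.7 34.9 25.7] ang1 -167.1 ang2 102.9
[319. 222.] [33. 46.] 90.0
 z 80 c [487.4 216.3] sides [33.3 25.  34.1 25. ] ang1 -167.1 ang2 102.9
[319. 222.] [33. 46.] 90.0
 z 80 c [487.4 216.3] sides [33.3 25.  34.1 25. ] ang1 -167.1 ang2 102.9
[[319.24805637 223.76692947]]
```

drive_tool:
  targets:
    - [-1,-1,0,40,0]
    - [-1,-1,0,80,0]
    - [-1,-1,0,115,0]
    - [-1,-1,0,140,0]
    - [-1,-1,0,155,0]
    - [-1,-1,0,165,0]
    - [-1,-1,0,169,0]
    - [-1,-1,0,169,0]
    - [-1,-1,0,169,0]
    - [-1,-1,0,169,0]

```text
clock: 10.95
position: [489.3, 216.6, 41.3]
ee_rot: [0.782, -0.623, 0.0, -0.001]
contact_force: [0.4, 0.4, -0.1]
gripper_width: 85.4
grasp_force: 0.0
```

drive_tool:
  targets:
    - [-0.2,0,0,0,0]
    - [0,0,0,0,0]
    - [0.1,0,0,0,0]
    - [0.2,0,0,0,0]
    - [0.4,0,0,0,0]
    - [0.6,0,0,0,0]
    - [0.6,0,0,0,0]
    - [0.6,0,0,0,0]

```text
clock: 11.75
position: [488.8, 216.2, 40.5]
ee_rot: [0.782, -0.623, 0.0, -0.0]
contact_force: [-1.9, -0.2, 1.8]
gripper_width: 33.6
grasp_force: 59.7
```

drive_tool:
  targets:
    - [0.6,0,0,-10,0]
    - [0.6,0,0,-35,0]
    - [0.6,0,0,-70,0]
    - [0.6,0,0,-105,0]
    - [0.6,30,0,-120,0]
    - [0.6,75,0,-120,1]
    - [0.6,120,-1,-120,2]
    - [0.6,165,-1,-120,3]
    - [0.6,210,-1,-120,4]
    - [0.6,255,-1,-120,5]
    - [0.6,300,-2,-120,6]
    - [0.6,330,-2,-120,6.8]

```text
clock: 12.95
position: [564.5, -107.7, 160.5]
ee_rot: [0.743, -0.669, -0.0, 0.0]
contact_force: [-0.9, 0.8, -1.8]
gripper_width: 33.5
grasp_force: 59.8
```

```bash
cat > st.py <<'E'
from h import *
import sys
tx,ty,tz,ta=map(float,sys.argv[1:5])
s=arm.read_state();Rm=R.from_quat(s["ee_rot"]).as_matrix()
a=np.degrees(np.arctan2(Rm[1,1],Rm[0,1]));print(s["clock"],s["position"].round(1),s["contact_force"].round(1),s["gripper_width"],"go",(Rm.T@(np.array([tx,ty,tz])-s["position"])).round(1),"roll",round(a-ta,2),"tilt",Rm[:,2].round(4))
E
python3 st.py 594.8 -239.7 160 -174
```

```text
12.95 [ 564.5 -107.7  160.5] [-0.9  0.8 -1.8] 33.52509308259423 go [134.4 -16.5   0.5] roll -0.04 tilt [-1.e-04 -1.e-04 -1.e+00]
```

drive_tool:
  targets:
    - [0.6,30,-4,0,0]
    - [0.6,65,-8,0,0]
    - [0.6,100,-12,0,0]
    - [0.6,122,-15,0,0]
    - [0.6,131,-16.5,0,0]
    - [0.6,131,-16.5,0,0]
    - [0.6,131,-16.5,0,0]
    - [0.6,131,-16.5,0,0]

```text
clock: 13.75
position: [594.6, -232.4, 160.5]
ee_rot: [0.744, -0.668, -0.0, -0.0]
contact_force: [0.1, 0.6, -0.5]
gripper_width: 33.4
grasp_force: 59.8
```

```bash
python3 st.py 594.8 -239.7 50.5 -174; python3 st.py 594.8 -239.7 50.5 -174
```

```text
13.75 [ 594.6 -232.4  160.5] [ 0.1  0.6 -0.5] 33.398893704884806 go [  7.3   0.6 110. ] roll 0.18 tilt [-2.e-04  3.e-04 -1.e+00]
13.75 [ 594.6 -232.4  160.5] [ 0.1  0.6 -0.5] 33.398893704884806 go [  7.3   0.6 110. ] roll 0.18 tilt [-2.e-04  3.e-04 -1.e+00]
```

drive_tool:
  targets:
    - [0.6,5,0.5,0,0]
    - [0.6,7,0.5,0,0]
    - [0.6,7,0.5,0,0]
    - [0.6,7,0.5,0,0]
    - [0.6,7,0.5,0,0]
    - [0.6,7,0.5,0,0]

```text
clock: 14.35
position: [595.0, -240.5, 160.3]
ee_rot: [0.744, -0.668, -0.0, 0.0]
contact_force: [0.7, -0.0, -1.0]
gripper_width: 33.5
grasp_force: 59.8
```

```bash
python3 st.py 594.8 -239.7 50.5 -174; python3 look.py w6
```

```text
14.35 [ 595.  -240.5  160.3] [ 0.7 -0.  -1. ] 33.51682168680087 go [-8.000e-01  1.000e-01  1.098e+02] roll 0.11 tilt [-1.e-04  0.e+00 -1.e+00]
14.35 [ 595.  -240.5  160.3] ty ang -173.9 [-1.e-04  0.e+00 -1.e+00] [-0.13  0.47 -0.05  0.   -1.06  0.24] [-0.001  0.     0.     0.001  0.001 -0.   ]
```

drive_tool:
  targets:
    - [0.6,-0.5,0,20,0]
    - [0.6,-0.5,0,45,0]
    - [0.6,-0.5,0,70,0]
    - [0.6,-0.5,0,90,0]
    - [0.6,-0.5,0,102,0]
    - [0.6,-0.5,0,108,0]
    - [0.6,-0.5,0,109.8,0]
    - [0.6,-0.5,0,109.8,0]
    - [0.6,-0.5,0,109.8,0]
    - [0.6,-0.5,0,109.8,0]
    - [0.6,-0.5,0,109.8,0]

```text
clock: 15.5
position: [595.3, -240.1, 51.2]
ee_rot: [0.744, -0.668, 0.001, -0.0]
contact_force: [-1.0, -0.7, -1.1]
gripper_width: 33.5
grasp_force: 59.8
```

```bash
python3 st.py 594.8 -239.7 50.5 -174; python3 look.py w7; python3 -c "
import cv2
from bench import arm
i=cv2.imread('pics/w7.png')[20:400,140:500]
a=cv2.resize(i,None,fx=1.5,fy=1.5,interpolation=2)
t=cv2.resize(arm.get_image('side')[140:225,270:350],None,fx=3,fy=3,interpolation=2)
a=cv2.copyMakeBorder(a,0,0,0,250,cv2.BORDER_CONSTANT);a[:t.shape[0],545:545+t.shape[1]]=t;cv2.imwrite('pics/w7c.png',a);print(a.shape)"
```

```text
15.5 [ 595.3 -240.1   51.2] [-1.  -0.7 -1.1] 33.45439376949106 go [-0.5  0.4  0.7] roll 0.11 tilt [ 1.2e-03 -2.0e-04 -1.0e+00]
15.5 [ 595.3 -240.1   51.2] ty ang -173.9 [ 1.2e-03 -2.0e-04 -1.0e+00] [-0.13  0.58 -0.16  0.   -0.83  0.24] [ 0.001  0.005 -0.003  0.    -0.     0.   ]
(570, 790, 3)
```

View pics/w7c.png

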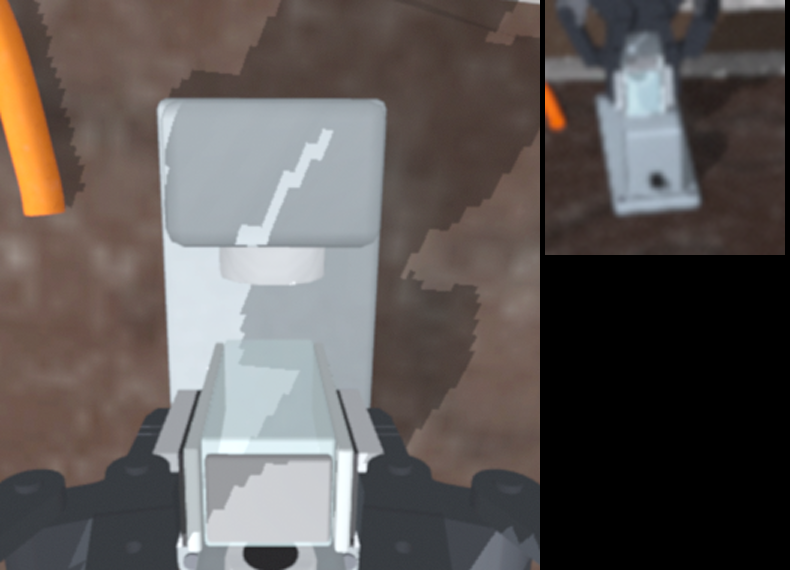

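The cell is upright between the lenses, with its top at about (268,495) and the far barrel at cols 219–325. I'll check the alignment numerically.

```bash
python3 - <<'E'
from h import *
import pickle
s=pickle.load(open("w7.pkl","rb"));Rm=R.from_quat(s["ee_rot"]).as_matrix();c=lambda L:np.array(L)/1.5+[140,20]-.3
def t(n,uv,z): print(n,((hit("wrist",c(uv),z,s)-s["position"])@Rm).round(1)[:,:2].tolist())
t("head corners x,y tool",[(166,100),(385,100),(379,246),(167,246)],74)
t("barrel sides",[(219,268),(325,268)],55)
t("cell top far edge, near edge",[(203,440),(335,440),(203,545),(332,545)],90.7)
t("plates outer",[(184,460),(353,460)],90.7)
t("cell window bottom",[(222,341),(315,341)],20.7)
t("base",[(159,102),(385,102),(169,390),(371,390)],10)
E
```

```text
head corners x,y tool [[78.1, -19.4], [78.1, 23.6], [49.4, 24.0], [49.4, -20.5]]
barrel sides [[41.1, -11.3], [41.1, 14.7]]
cell top far edge, near edge [[13.1, -12.3], [13.1, 14.0], [-11.3, -13.0], [-11.3, 14.2]]
plates outer [[8.7, -16.2], [8.7, 17.8]]
cell window bottom [[11.1, -13.8], [11.1, 15.6]]
base [[83.2, -32.1], [83.3, 36.0], [-10.1, -33.4], [-10.1, 36.3]]
```

drive_tool:
  targets:
    - [0.6,-0.4,0.9,0.6,0]
    - [0.6,-0.4,0.9,0.6,0]
    - [0.6,-0.4,0.9,0.6,0]
    - [0.6,-0.4,0.9,0.6,0]
    - [0.6,-0.4,0.9,0.6,0]
    - [0.6,-0.4,0.9,0.6,0]
    - [0.6,-0.4,0.9,0.6,0]
    - [0.6,-0.4,0.9,0.6,0]

```text
clock: 16.4
position: [594.0, -239.8, 49.9]
ee_rot: [0.744, -0.668, 0.0, -0.0]
contact_force: [0.4, 0.5, -1.6]
gripper_width: 33.0
grasp_force: 59.8
```

```bash
python3 st.py 594.4 -239.7 50.5 -174; python3 - <<'E'
from h import *
for _ in range(3):
    arm.get_image("side");s=arm.read_state();print(s["position"].round(1),s["joint_vel"].round(3))
E
```

```text
16.4 [ 594.  -239.8   49.9] [ 0.4  0.5 -1.6] 32.99714803149642 go [-0.  -0.4 -0.6] roll 0.11 tilt [ 0. -0. -1.]
[ 594.  -239.8   49.9] [ 0.002  0.001  0.    -0.     0.001 -0.001]
[ 594.  -239.8   49.9] [ 0.001  0.    -0.     0.001 -0.001 -0.001]
[ 594.  -239.8   49.9] [ 0.001  0.001 -0.     0.     0.001  0.002]
```

Everything is within about half a millimetre and the arm is still, so I'm handing in.

```bash
python3 -c "
from bench import arm
print(arm.job_done())"
```

```text
the job is handed in; nothing more can be done
None
```

The short cell stands upright and released in the reject tray, and a full-height cell is held still and upright in the gauge, centred on the beam to about 1 mm by my measurements; I handed the job in at about 16.6 s, and it gave back no verdict.

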